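# Feed a cheese bar along the cutter fence to the portion stop with a push stick

### The job

Take the notched push stick from its rest and use it to bring the bar of cheese flat against the fence of the wire cutter before the wire slot, then feed it along the fence, lightly pressed against it all the way past the wire slot, until it is seated firmly against the plate of the portion stop (about 8 N more push than it takes to slide it). Do not bruise the cheese on the fence, do not shift the clamped stop, and touch the cheese only with the stick. Leave the cheese flat on the fence and touching the stop plate, lay the stick back in its rest, and leave everything else in its place.

Things in the scene. Friction and masses are not known exactly. Their poses are not given: they have to be found in the camera images.
- cutter: Fixed bench wire cutter: steel base 240 x 460 mm with a white plastic bed, its top 45 mm above the table. Origin: centre of its underside, on the table. Axes: -y is the feed direction, +x points to the fence, z up. Bed: x -120 to +60, y -230 to +230 mm. The wire slot crosses the bed at y = -60 mm (thin dark line); the wire bow stands up behind the fence there, 370 mm tall.
- fence: Steel fence rail fixed on the cutter, 440 mm long, 40 mm high above the bed, 6 mm thick. Origin: middle of its working face at bed level, 60 mm to +x of the cutter's origin. Axes parallel to the cutter's: the face looks to -x and runs along y. Rigid. Over 12 N against it bruises the cheese; 2 to 6 N is right.
- stop_clamp (a point): Portion stop riding on the fence, with a black clamp knob. Point: middle of its aluminium jaw's face, 24 mm above the bed, axes as the cutter's. The steel stop plate (55 wide, 44 high) stands before the jaw on a fine-adjust screw: its working face (stop_face, looks to +y) lies anywhere 14 to 38 mm to +y of this point, not measured: feel for it. Pushed with over 16 N the clamp slips on the fence.
- cheese_mid (a point): Bar of hard cheese lying on the bed before the wire slot, off the fence: 70 mm wide (its x), 120 mm long (y), 60 mm high, pale yellow with grey-brown rind on both ends, 0.4 to 0.75 kg. Point: its centre, 30 mm above its underside. Axes roughly as the cutter's: its -y end leads. Friction on the bed and fence: several newtons.
- stick_grip (a point): Wooden push stick in its rest, 230 mm long, 0.11 kg. Point: its grip point, half-way up. Axes: x along the stick to the nose, y across, z up. The bar is 22 mm wide (y), 30 mm high (z), from x = -110 to +65 mm. In use x points along the feed and +y to the fence, held level, underside 10 to 20 mm above the bed; a side load on the nose can turn it in the grip.
- stick_notch (a point): Inner corner of the notch in the stick's nose, half-way up, 65 mm ahead of the grip point and 11 mm to -y of it; axes as stick_grip. It takes the cheese's trailing corner away from the fence: the heel face runs 22 mm to +y and pushes the trailing end; the lip (10 mm thick, rooted on the bar's -y side) runs 55 mm to +x and bears on the cheese's side away from the fence.
- rest: Fixed steel rest for the stick: base plate 130 x 56 x 6 mm with two U-shaped saddles (10 mm thick) at x = -35 and +35 mm. Origin: centre of its underside, on the table. Saddle floors 20 mm above the table, prongs to 36 mm, slots 34 mm wide. The stick lies along the rest's x, its grip point over the origin, 35 mm above the table; between the saddles is room for the fingers.
- board: Bystander: fixed wooden board 150 x 140 x 20 mm.
- tomme: Bystander: small cheese wheel, 110 mm across, 45 mm high, loose on the board. Origin under its centre.
- brush: Bystander: loose brush, 200 mm long, lying on the table to the right of the cutter.
- spray: Bystander: loose white bottle, 170 mm tall, 64 mm across, standing to the left of the cutter's far corner. Origin under its centre.
- slice: Bystander: loose cheese slice 70 x 22 x 60 mm standing on the end of the cutter's bed beyond the portion stop. Origin under its centre.
Things that resemble listed ones, but are neither listed nor needed, are in the scene too. What is shaped like the part that bears stick_grip but red is not meant.

How it is judged:
On the way, in this order (a step that is already met when the one before it is completed fails the run):
1. the push stick has been lifted from its rest in the gripper (z of stick_grip in the frame of rest above 0.055 m and contact force between the fingers and stick above 1 N), for 0.2 s.
2. the stick holds the cheese flat against the fence, its leading end still before the wire slot (x of cheese_mid in the frame of fence above -0.0375 m and angle between the x axis of cheese_mid and the x axis of fence, either way round below 0.035 rad and y of cheese_mid in the frame of fence above 0 m and contact force between cheese and fence above 0.8 N and contact force between stick and cheese above 0.8 N), for 0.2 s.
3. the stick presses the cheese home against the stop with at least 3 N, flat on the fence (x of cheese_mid in the frame of fence above -0.0375 m and angle between the x axis of cheese_mid and the x axis of fence, either way round below 0.035 rad and y of cheese_mid in the frame of stop_face below 0.062 m and contact force between cheese and stop above 3 N and contact force between stick and cheese above 3 N), for 0.3 s.
At the end, for the whole second after the job is handed in: The cheese lies still on the bed, flat on the fence (gap under 2.5 mm, angle under 2 degrees) and touching the stop plate (gap under 2 mm). The stick lies still and upright in both saddles of its rest, grip point within 15 mm of the middle of the rest (x of cheese_mid in the frame of fence above -0.0375 m and angle between the x axis of cheese_mid and the x axis of fence, either way round below 0.035 rad and y of cheese_mid in the frame of stop_face below 0.062 m and z of cheese_mid in the frame of fence below 0.033 m and linear speed of each of cheese, stick below 0.01 m/s and horizontal distance between stick_grip and rest below 0.015 m and z of stick_grip in the frame of rest between 0.03 and 0.04 m and angle between the x axis of stick_grip and the x axis of rest, either way round below 0.25 rad and angle between stick_grip's own z axis and vertical below 0.1 rad).
It fails at once if the gripper or arm touches the cheese (contact force between any of the fingers, the arm and cheese above 0.5 N).
It fails at once if the cheese is pressed on the fence with more than 12 N (bruised) (contact force between cheese and fence above 12 N).
It fails at once if the cheese comes off the fence (gap over 4 mm or skewed over 3.4 degrees) while its leading end is past a line 10 mm before the wire slot (y of cheese_mid in the frame of fence below 0.01 m and (x of cheese_mid in the frame of fence below -0.039 m or angle between the x axis of cheese_mid and the x axis of fence, either way round above 0.06 rad)).
It fails at once if the portion stop is shifted by more than 2 mm (distance of stop_clamp from where it was at the start of the episode above 0.002 m).
It fails at once if a bystander is moved by more than 20 mm (distance of any of tomme, brush, spray, slice from where it was at the start of the episode above 0.02 m).
It also fails if it takes over 72 s, if anything falls off the work surface, if the arm or the gripper's body presses on something with over 40 N, if the wrist force passes 120 N, or if a joint passes its speed limit or range.

### The arm

A 6-joint arm with a two-finger parallel gripper is mounted at the origin on the work surface. World frame = base frame: x ahead of the robot, y to its left, z up, the work surface at z = 0. Lengths are in m, angles in rad, forces in N, time in s.
With the tool pointing down it reaches from about 0.25 to 0.725 m from the base axis. Payload 9.7 kg.
Tool frame: the origin (TCP) lies midway between the tips of the shut fingers; the grasp point (between the pads) lies 19 mm behind it; z points along the fingers, y is the direction in which the jaws open and shut (so a half turn about z gives the same grasp; the last joint's range is limited). The gripper opens to 85 mm and grips with 20 to 120 N. Pads are 22 mm wide; open, the fingers measure 114 mm over their backs; the gripper's body (76 mm by 85 mm) begins 54 mm behind the grasp point. The pads swing forward as they close: fully open they stand 13 mm farther back than shut.
Start: joints at [1.286, 0.087, 0.176, 1.66, 0, 1.571], TCP at [0.155, 0.528, 0.231] pointing down, gripper open.
Joint ranges: [-3.13, 3.13], [-0.85, 1.81], [-1.15, 1.24], [-2.2, 2.28], [-1.44, 1.52], [-3.14, 3.14]. Speed limits (rad/s): [2.22, 2.22, 2.57, 3.14, 3.14, 3.14].

### API

Orientations are given as a rotation vector (axis times angle).
In Python, from cell import state, snapshot, close_job gives the robot as it stands.
- The arm moves only by the tool apply_moves, never from a script. Its argument "moves" is a list of rows, each a list of 3 entries, a list of its own where there are three numbers: the shift along the tool's x, y, z in mm, then the turn about the tool's z in rad, then the gripper command: -1 is fully open, 1 is shut, values between are in proportion. A call has 1 to 20 rows; each row is the pose to reach, as a shift and turn from the pose commanded when the call began, along the tool's axes at that moment; what a row does not reach only later rows make up. A row lasts 1/12 s, in which the tool goes at most 41.7 mm and 7.16 degrees, less where a joint would pass 70% of its speed; a pose out of reach is approached as far as the arm can. A call with a gripper value outside its range is refused whole. The fingers move at their own pace and stop on an object; "grip_force" is the grip in N (left out, the last holds). Time passes only in rows, so rows that repeat a pose let the fingers close. It gives the time, the measured TCP pose, the force and the opening at its end, in the units of the state.
- state(): the state, without advancing time (a new reading comes with each control period).
- snapshot(name): name is "scene" or "top"; returns a dict with "frame" (384x512x3 uint8, blue, green, red), "intrinsics" (3x3 intrinsics, pixels), "R" (3x3) and "t" (3): a world point X has camera coordinates R X + t. Camera axes: x right, y down, z forward; pixel columns grow to the right and rows downward; lengths in m; the calibration is good to about 2 mm. A picture is of the moment at which its call begins. There is no depth.
- close_job(): hands the job in, once; it reports no verdict.
The state is a dict: "time_s": time; "joint_positions": joint angles; "dq": joint speeds; "joint_torque": joint torques, N m; "ee_pos": TCP position; "tool_rot": TCP orientation; "contact_force": force on the tool from outside, world axes, zero at the start; "torque": the same for the moment, N m; "finger_gap": finger opening in m.
Only numpy, scipy, OpenCV 4.12 (cv2) and the standard library are available. Lean on these libraries where they do the work, as an engineer would, in place of code of your own. Each camera call takes 0.05 s, during which the arm holds its last target. There are 200 camera calls.

## Working session

There is one attempt and no reset: what is moved stays moved. The work goes in short steps, Python scripts to look and compute and a tool call to move; the robot and the scene stay as the last step left them, time stands still between calls to the robot, and variables do not carry over. Pictures are saved under pics/ and viewed, about 8 in all and at most 12, crops included, and the job is handed in when it is done.

Besides the shell and the picture viewer there is one more tool, called after "Call:" as name([rows], argument=value, ...), one row to a line, values as JSON. apply_moves: Moves the arm, as the interface text tells. Its arguments: {"type":"object","properties":{"moves":{"type":"array","items":{"type":"array"}},"grip_force":{"type":"number"}},"required":["moves"]}

```bash
mkdir -p pics
python3 - <<'E'
from cell import state, snapshot
import cv2,pickle
for n in ["scene","top"]:
    s=snapshot(n); pickle.dump(s,open(n+".pkl","wb")); cv2.imwrite(f"pics/{n}0.png",cv2.resize(s["frame"],(800,600),interpolation=cv2.INTER_CUBIC))
    print(s["intrinsics"],s["R"],s["t"])
print(state())
E
```

```text
[[356.077733     0.         253.01044656]
 [  0.         356.077733   187.9551414 ]
 [  0.           0.           1.        ]] [[ 0.28786952  0.95758713  0.01257083]
 [ 0.56849604 -0.16030821 -0.80691606]
 [-0.77067722  0.23943301 -0.59053234]] [-0.11889292 -0.22773449  1.5492898 ]
[[443.74273766   0.         255.71602523]
 [  0.         443.74273766 192.06176754]
 [  0.           0.           1.        ]] [[-0.00501498 -0.99980207 -0.01925271]
 [-0.99647421  0.00660888 -0.08363899]
 [ 0.08374967  0.01876538 -0.99631012]] [0.00372131 0.47938318 1.31640392]
{'time_s': 0.1, 'joint_positions': array([ 1.28598720e+00,  8.74222168e-02,  1.75257529e-01,  1.65982924e+00,
       -1.47565726e-05,  1.57078643e+00]), 'dq': array([ 4.56485994e-04, -1.05563428e-03,  2.94605934e-03, -4.84642933e-04,
       -5.99303770e-04,  4.33541703e-05]), 'joint_torque': array([ 2.83150021e-04, -5.21561980e+01,  4.65654945e+01,  1.59635145e-02,
        2.29411285e-05,  1.33365131e-05]), 'ee_pos': array([0.15448324, 0.52764876, 0.23066721]), 'tool_rot': array([-4.45829069e-01, -3.10964004e+00,  1.86534098e-03]), 'contact_force': array([ 0.25333386, -0.02782381, -0.42597471]), 'torque': array([ 0.02878521, -0.01835904,  0.01440189]), 'finger_gap': 0.08565453513017647}
```

View pics/top0.png

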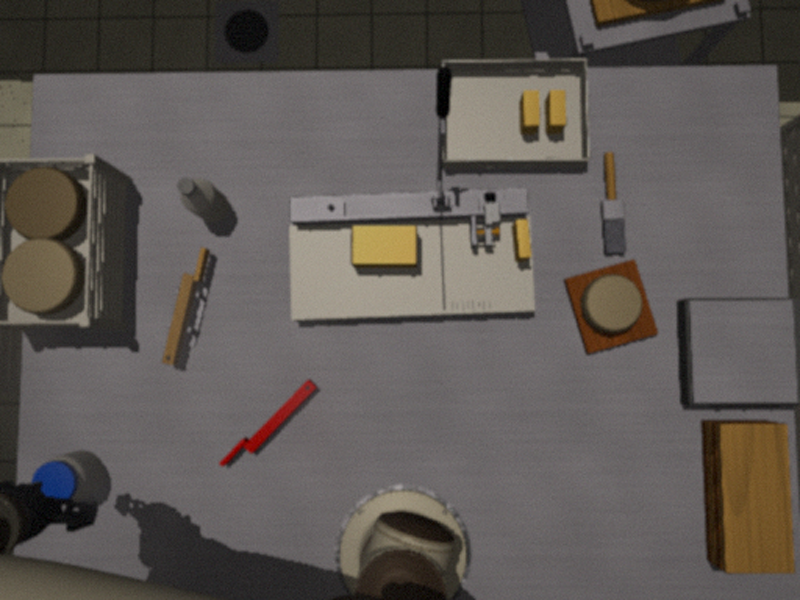

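View pics/scene0.png

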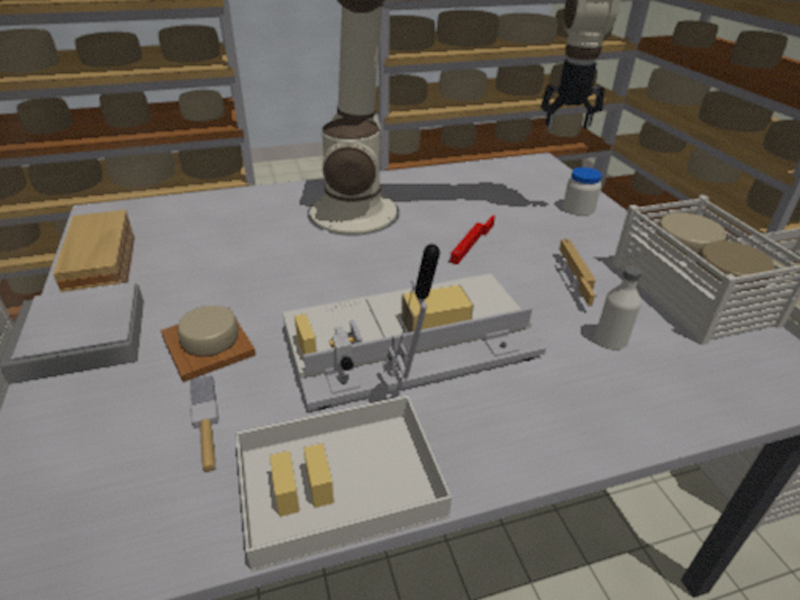

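The top view shows the cutter (290–533, 190–320), the cheese (352–417, 225–266), the stop (472–500, 195–248), the stick (165–210, 250–365, nose up, lip on its right side) and the red decoy. The scene view agrees.

```bash
cat > h.py <<'E'
import numpy as np,cv2,pickle
def ray(s,px,z):
    px=np.atleast_2d(px).astype(float); K,R,t=s["intrinsics"],np.array(s["R"]),np.array(s["t"])
    c=-R.T@t; d=(R.T@np.linalg.inv(K)@np.c_[px,np.ones(len(px))].T).T
    return c+d*((z-c[2])/d[:,2])[:,None]
def proj(s,X):
    p=(s["intrinsics"]@(np.array(s["R"])@np.atleast_2d(X).T+np.array(s["t"])[:,None])).T
    return p[:,:2]/p[:,2:]
def blob(m,box):
    b=np.zeros_like(m);x0,y0,x1,y1=box;b[y0:y1,x0:x1]=m[y0:y1,x0:x1]
    c,_=cv2.findContours(b,cv2.RETR_EXTERNAL,cv2.CHAIN_APPROX_NONE); return max(c,key=cv2.contourArea)[:,0,:]
def rect(P):
    r=cv2.minAreaRect((P[:,:2]*1000).astype(np.float32)); return r,cv2.boxPoints(r)
E
python3 - <<'E'
from h import *
s=pickle.load(open("top.pkl","rb"));f=s["frame"];hsv=cv2.cvtColor(f,cv2.COLOR_BGR2HSV)
np.set_printoptions(precision=4,suppress=True)
S=512/800
def box(*a): return [int(v*S) for v in a]
y=cv2.inRange(hsv,(10,70,60),(35,255,255))
for n,b,z in [("cheese",box(335,215,430,275),.105),("stick",box(155,235,225,380),.05)]:
    c=blob(y,b);P=ray(s,c,z);r,q=rect(P);print(n,r,"\n",q)
w=cv2.inRange(hsv,(0,0,150),(180,60,255));c=blob(w,box(280,215,545,330));print("bed",rect(ray(s,c,.045)))
big=np.hstack([cv2.resize(f[120:215,180:350],None,fx=4.7,fy=4.7,interpolation=cv2.INTER_CUBIC)])
cv2.imwrite("pics/c1.png",big)
big=cv2.resize(f[150:245,95:145],None,fx=6,fy=6,interpolation=cv2.INTER_CUBIC);cv2.imwrite("pics/c2.png",big)
E
```

```text
cheese ((575.3617553710938, 26.612010955810547), (119.67992401123047, 74.6820068359375), 89.56201934814453) 
 [[537.5645 -32.9408]
 [612.2443 -33.5116]
 [613.1591  86.1648]
 [538.4792  86.7357]]
stick ((472.0574951171875, 411.2657165527344), (32.668724060058594, 229.8111572265625), 75.36996459960938) 
 [[356.7518 424.4834]
 [579.1118 366.4385]
 [587.3632 398.048 ]
 [365.0032 456.0929]]
bed (((540.9695434570312, -19.518112182617188), (177.61268615722656, 457.5521545410156), 1.715366005897522), array([[ 445.3547,  206.4971],
       [ 459.0513, -250.85  ],
       [ 636.5844, -245.5333],
       [ 622.8878,  211.8138]], dtype=float32))
```

View pics/c1.png

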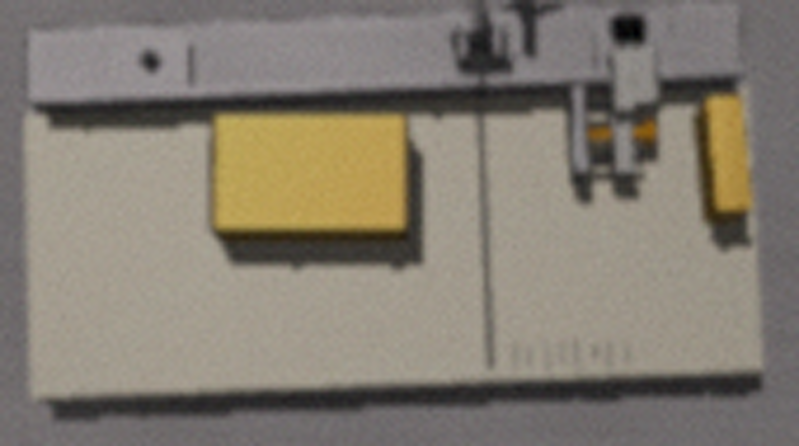

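View pics/c2.png

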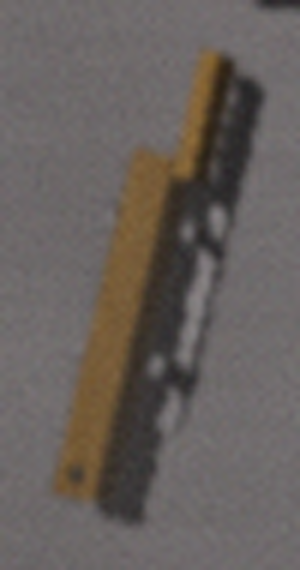

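The crops show the fence top edge running from (30,105) to (740,80), the slot line from (482,85) to (490,368), the stop plate's left edge at x≈572 and the jaw behind it. The stick's notch opens on its left side, with the lip on the right. I'll fix the cutter frame and check it in the scene view.

Run:
```python
from h import *
np.set_printoptions(precision=4,suppress=True)
s=pickle.load(open("top.pkl","rb"));g=pickle.load(open("scene.pkl","rb"))
cr=lambda x,y:(180+x/4.7-.4,120+y/4.7-.4)
print("cam",-np.array(s["R"]).T@s["t"])
a=.030;ex=np.array([np.cos(a),np.sin(a),0]);ey=np.array([-np.sin(a),np.cos(a),0]);O=np.array([.5722,-.0186,0])
C=lambda x,y,z:O+ex*x/1000+ey*y/1000+np.array([0,0,z/1000])
L=lambda P:np.c_[(P-O)@ex,(P-O)@ey]*1000
print("fence top edge",L(ray(s,[cr(30,105),cr(740,80)],.085)))
print("slot",L(ray(s,[cr(482,100),cr(490,368)],.045)))
print("plate top left/jaw left",L(ray(s,[cr(572,85),cr(574,172),cr(612,130)],.089)))
print("cheese top corners",L(ray(s,[cr(213,115),cr(407,115),cr(407,230),cr(213,230)],.105)))
f=cv2.resize(g["frame"],(800,600),interpolation=cv2.INTER_CUBIC)
def draw(P,col):
    p=(proj(g,np.array(P))+.5)*800/512-.5
    cv2.polylines(f,[np.round(p).astype(int)],True,col,1)
draw([C(60,-220,85),C(60,220,85),C(66,220,85),C(66,-220,85)],(0,0,255))
draw([C(-120,-230,45),C(-120,230,45),C(60,230,45),C(60,-230,45)],(0,255,0))
draw([C(-120,-60,45),C(60,-60,45)],(255,0,255))
draw([(np.array([.5754,.0266,.105])+np.array([x,y,0])) for x,y in [(-.035,-.06),(.035,-.06),(.035,.06),(-.035,.06)]],(255,0,0))
t=np.deg2rad(-14.63);e1=np.array([np.cos(t),np.sin(t),0]);e2=np.array([-np.sin(t),np.cos(t),0]);G=np.array([.4685,.4174,.05])
draw([G+e1*x/1000+e2*y/1000 for x,y in [(-110,11),(65,11),(65,-11),(120,-11),(120,-21),(65,-21),(65,-11),(-110,-11)]],(0,0,255))
draw([G*[1,1,0]+e1*x/1000+e2*y/1000 +[0,0,.006] for x,y in [(-65,-28),(65,-28),(65,28),(-65,28)]],(255,255,0))
cv2.imwrite("pics/ov.png",cv2.resize(f[200:420,270:650],None,fx=2.1,fy=2.1))
```

```text
cam [ 0.3675 -0.0242  1.3517]
fence top edge [[  55.5974  218.3708]
 [  54.1633 -218.9168]]
slot [[  55.8636  -62.2351]
 [-114.5791  -60.4329]]
plate top left/jaw left [[  54.2506 -115.5467]
 [   0.3902 -114.4173]
 [  25.4262 -138.7252]]
cheese top corners [[ 41.021  103.8336]
 [ 36.4657 -13.6701]
 [-33.642  -11.0755]
 [-29.2346 105.8858]]
```

View pics/ov.png

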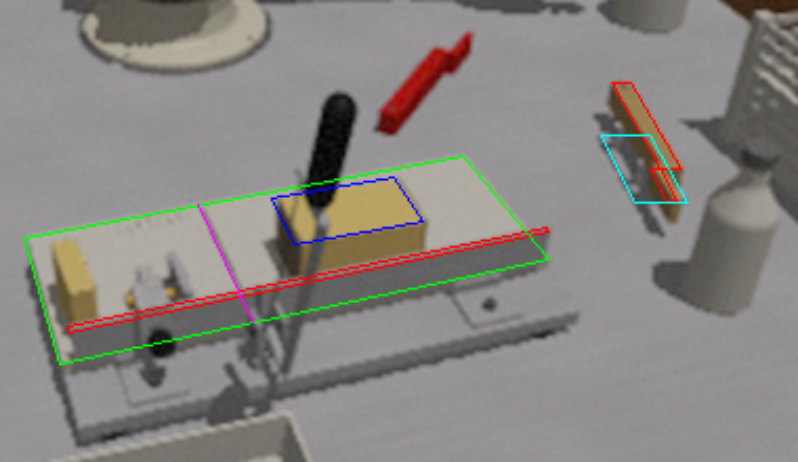

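The overlay agrees with the cutter, the stick and the rest. The fence face may be up to 5 mm nearer than drawn, so I'll feel for it. Next is the grasp.

```bash
cat >> h.py <<'E'
from scipy.spatial.transform import Rotation as Ro
def plan(p,yaw_y):
    """shift (mm, tool axes) and turn to bring TCP to p with tool-y heading yaw_y (rad world)"""
    from cell import state
    st=state();R=Ro.from_rotvec(st["tool_rot"]).as_matrix()
    d=R.T@(np.array(p)-st["ee_pos"])*1000
    cur=np.arctan2(R[1,1],R[0,1]); print("shift",np.round(d,1),"turn",round(-(yaw_y-cur),4),"cur yaw",round(cur,4), "tilt",np.round(R[:,2],3))
E
python3 -c "
from h import *
plan([.4685,.4174,.10],np.deg2rad(75.37)); plan([.4685,.4174,.016],np.deg2rad(75.37))"
```

```text
shift [-332.3  -17.4  130.7] turn -0.0295 cur yaw 1.286 tilt [-0.    -0.001 -1.   ]
shift [-332.3  -17.3  214.7] turn -0.0295 cur yaw 1.286 tilt [-0.    -0.001 -1.   ]
```

Call:
apply_moves([
  [[-35,-2,0],-0.003,-1],
  [[-70,-4,10],-0.006,-1],
  [[-105,-5,25],-0.009,-1],
  [[-140,-7,40],-0.012,-1],
  [[-175,-9,55],-0.015,-1],
  [[-210,-11,70],-0.02,-1],
  [[-245,-13,85],-0.025,-1],
  [[-280,-15,100],-0.0295,-1],
  [[-315,-17,115],-0.0295,-1],
  [[-332,-17,130],-0.0295,-1],
  [[-332,-17,130],-0.0295,-1],
  [[-332,-17,130],-0.0295,-1],
], grip_force=100)

```text
time_s: 1.1
ee_pos: [0.4683, 0.4174, 0.0996]
tool_rot: [-0.402, -3.113, 0.003]
contact_force: [-0.1, -0.3, 0.6]
finger_gap: 0.0854
```

Run:
```python
from h import *
from cell import *
plan([.4685,.4174,.016],np.deg2rad(75.37))
s=snapshot("scene");f=s["frame"]
p=proj(s,[.4685,.4174,.05])[0];print(p)
x,y=int(p[0]),int(p[1]);cv2.imwrite("pics/g1.png",cv2.resize(f[y-70:y+55,x-80:x+60],None,fx=4.5,fy=4.5,interpolation=cv2.INTER_CUBIC))
```

```text
shift [-0.4  0.3 83.6] turn -0.0016 cur yaw 1.3138 tilt [-0.002 -0.002 -1.   ]
[370.78431637 168.53287789]
```

View pics/g1.png

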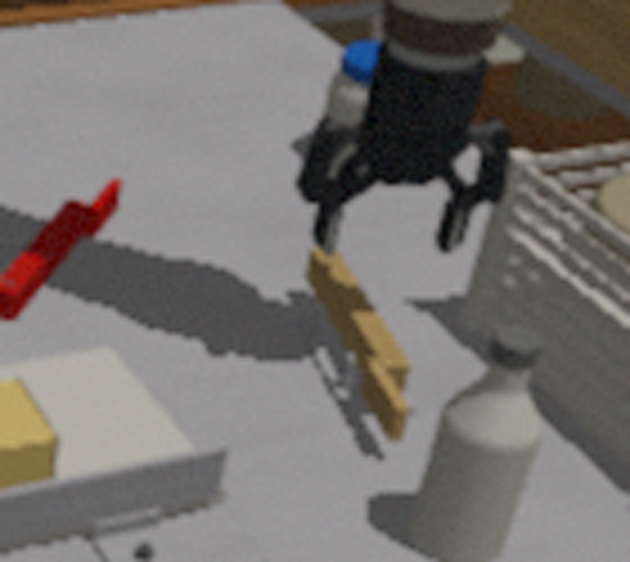

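The open fingers straddle the stick, so I go down and close.

Call:
apply_moves([
  [[0,0,30],0,-1],
  [[0,0,60],0,-1],
  [[0,0,80],0,-1],
  [[0,0,83],0,-1],
  [[0,0,83],0,-1],
  [[0,0,83],0,0.3],
  [[0,0,83],0,0.8],
  [[0,0,83],0,1],
  [[0,0,83],0,1],
  [[0,0,83],0,1],
  [[0,0,83],0,1],
  [[0,0,83],0,1],
  [[0,0,83],0,1],
  [[0,0,83],0,1],
], grip_force=110)

```text
time_s: 2.32
ee_pos: [0.4689, 0.4187, 0.0194]
tool_rot: [0.4, 3.115, 0.002]
contact_force: [0.6, -0.5, 4.7]
finger_gap: 0.0202
```

Run:
```python
from h import *
from cell import *
st=state();print({k:np.round(st[k],4) for k in st})
```

```text
{'time_s': np.float64(2.3167), 'joint_positions': array([7.2880e-01, 2.9060e-01, 6.0000e-04, 1.2789e+00, 1.0000e-04,
       9.8420e-01]), 'dq': array([ 0.001 ,  0.001 , -0.0019,  0.0007,  0.0002,  0.0007]), 'joint_torque': array([-1.42000e-01, -6.06151e+01,  4.31256e+01, -8.69000e-02,
       -7.54000e-02,  1.99000e-02]), 'ee_pos': array([0.4689, 0.4187, 0.0194]), 'tool_rot': array([3.9990e-01, 3.1149e+00, 2.3000e-03]), 'contact_force': array([ 0.6154, -0.4548,  4.6774]), 'torque': array([-0.0037,  0.0717,  0.0293]), 'finger_gap': np.float64(0.0202)}
```

Call:
apply_moves([
  [[0,0,-15],0,1],
  [[0,0,-35],0,1],
  [[0,0,-60],0,1],
  [[0,0,-90],0,1],
  [[0,0,-120],0,1],
  [[0,0,-140],0,1],
  [[0,0,-140],0,1],
  [[0,0,-140],0,1],
  [[0,0,-140],0,1],
])

```text
time_s: 3.07
ee_pos: [0.4681, 0.418, 0.1571]
tool_rot: [-0.4, -3.115, 0.002]
contact_force: [0.8, -0.1, -2.2]
finger_gap: 0.0207
```

```bash
cat >> h.py <<'E'
A=.027;EX=np.array([np.cos(A),np.sin(A),0]);EY=np.array([-np.sin(A),np.cos(A),0]);OC=np.array([.5722,-.0186,0])
def C(x,y,z): return OC+EX*x/1000+EY*y/1000+np.array([0,0,z/1000])
def loc(P): d=np.array(P)-OC; return np.array([d@EX,d@EY,d[2]])*1000
E
python3 - <<'E'
from h import *
from cell import *
st=state();print(st["contact_force"],st["finger_gap"],st["ee_pos"])
plan(C(-40,200,150),A);plan(C(-40,200,56),A)
E
```

```text
[ 0.8030875  -0.06564567 -2.21135453] 0.020688401496379693 [0.46813705 0.41797367 0.15706481]
shift [-116.8 -215.2    7.2] turn 1.2884 cur yaw 1.3154 tilt [-0.001 -0.001 -1.   ]
shift [-116.9 -215.1  101.2] turn 1.2884 cur yaw 1.3154 tilt [-0.001 -0.001 -1.   ]
```

Call:
apply_moves([
  [[-10,-18,0],0.1,1],
  [[-20,-36,0],0.2,1],
  [[-30,-54,0],0.31,1],
  [[-40,-72,0],0.42,1],
  [[-50,-90,0],0.53,1],
  [[-60,-108,0],0.64,1],
  [[-70,-126,0],0.75,1],
  [[-80,-144,0],0.86,1],
  [[-90,-162,0],0.97,1],
  [[-100,-180,2],1.08,1],
  [[-110,-200,4],1.19,1],
  [[-117,-215,7],1.2884,1],
  [[-117,-215,7],1.2884,1],
  [[-117,-215,7],1.2884,1],
  [[-117,-215,7],1.2884,1],
  [[-117,-215,7],1.2884,1],
])

```text
time_s: 4.4
ee_pos: [0.5269, 0.1813, 0.1507]
tool_rot: [-2.188, -2.253, 0.001]
contact_force: [0.9, 0.2, 0.0]
finger_gap: 0.0208
```

Run:
```python
from h import *
from cell import *
np.set_printoptions(precision=4,suppress=True)
st=state();print(st["contact_force"],st["torque"],st["finger_gap"],loc(st["ee_pos"]))
plan(C(-40,200,150),A);plan(C(-40,200,56),A)
s=snapshot("top");f=s["frame"];hsv=cv2.cvtColor(f,cv2.COLOR_BGR2HSV)
y=cv2.inRange(hsv,(10,70,60),(35,255,255))
p=proj(s,[C(-40,130,169),C(40,50,105)]);print(p)
cv2.imwrite("pics/u1.png",cv2.resize(f[110:225,110:310],None,fx=4,fy=4,interpolation=cv2.INTER_CUBIC))
```

```text
[0.8928 0.2032 0.0271] [ 0.0139 -0.0002 -0.025 ] 0.0208199942701266 [-39.8382 201.0459 150.7194]
shift [-1.  -0.2  0.7] turn 0.0023 cur yaw 0.0293 tilt [-0.001 -0.    -1.   ]
shift [-1.  -0.1 94.7] turn 0.0023 cur yaw 0.0293 tilt [-0.001 -0.    -1.   ]
[[213.9435 169.4492]
 [243.8394 143.6452]]
```

View pics/u1.png

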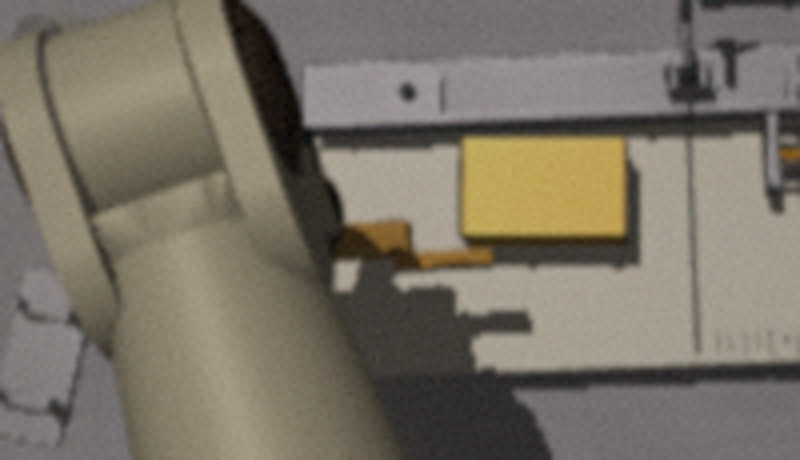

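The stick is held level with the lip on the side away from the fence. Its nose is about 15–20 mm clear of the cheese laterally. I lower it now.

Call:
apply_moves([
  [[0,0,25],0,1],
  [[0,0,50],0,1],
  [[0,0,75],0,1],
  [[0,0,90],0,1],
  [[0,0,94],0,1],
  [[0,0,94],0,1],
  [[0,0,94],0,1],
  [[0,0,94],0,1],
])

```text
time_s: 5.12
ee_pos: [0.528, 0.1812, 0.0589]
tool_rot: [2.19, 2.251, 0.003]
contact_force: [-0.3, -0.4, -1.2]
finger_gap: 0.0203
```

Run:
```python
from h import *
from cell import *
np.set_printoptions(precision=2,suppress=True)
st=state();print(st["contact_force"],st["torque"],loc(st["ee_pos"]))
s=snapshot("top");f=s["frame"];hsv=cv2.cvtColor(f,cv2.COLOR_BGR2HSV)
# old picture points: heel/notch corner, lip tip corners
for z,P in [(.185,[(410,222),(410,253),(492,250),(492,264)])]:
    for p in ray(s,[(110+a/4-.4,110+b/4-.4) for a,b in P],z): print("prev",loc(p))
p=proj(s,C(-51,135,90))[0];x,y=int(p[0]),int(p[1])
cv2.imwrite("pics/u2.png",cv2.resize(f[y-50:y+30,x-40:x+80],None,fx=6.5,fy=6.5,interpolation=cv2.INTER_CUBIC));print(x-40,y-50)
```

```text
[-0.26 -0.41 -1.2 ] [ 0.03 -0.   -0.03] [-38.77 200.89  58.87]
prev [-30.41 132.87 185.  ]
prev [-51.15 133.36 185.  ]
prev [-51.03  78.87 185.  ]
prev [-60.37  79.13 185.  ]
175 127
```

View pics/u2.png

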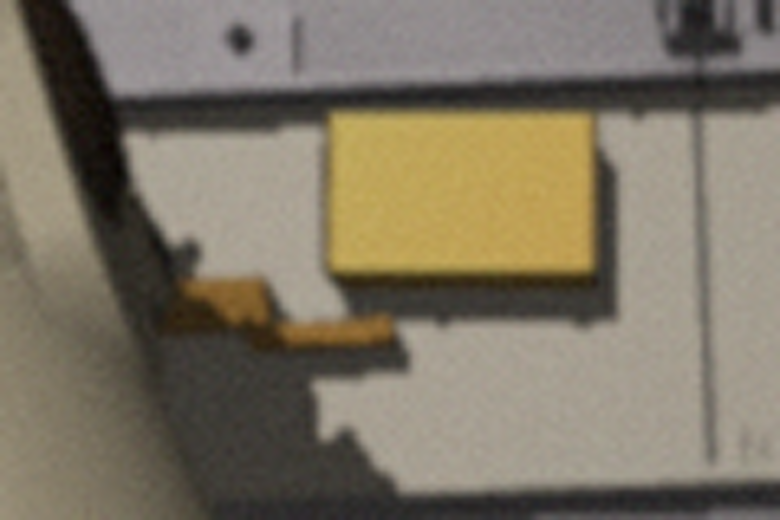

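The lowered nose matches the prediction: the notch is at about (−50,133) local and the cheese corner at (−29,106). Next I close in to just short of contact, then creep.

Call:
apply_moves([
  [[-6,3,0],0,1],
  [[-14,8,0],0,1],
  [[-20,12,0],0,1],
  [[-23,15,0],0,1],
  [[-23,15,0],0,1],
  [[-23,15,0],0,1],
  [[-23,15,0],0,1],
])

```text
time_s: 5.75
ee_pos: [0.5429, 0.158, 0.0572]
tool_rot: [-2.191, -2.251, 0.0]
contact_force: [0.7, 0.0, -0.3]
finger_gap: 0.0208
```

```bash
cat > r.py <<'E'
from h import *
from cell import *
np.set_printoptions(precision=2,suppress=True)
st=state();F=st["contact_force"];print("t",round(st["time_s"],2),"Fx_loc(fence reaction<0)",round(F@EX,2),"Fy_loc(drag>0)",round(F@EY,2),"Fz",round(F[2],2),"T",st["torque"],"tcp",loc(st["ee_pos"]),"notch",loc(st["ee_pos"])[:2]+[-11.3,-67.7])
R=Ro.from_rotvec(st["tool_rot"]).as_matrix();print("yaw",round(np.arctan2(R[1,1],R[0,1]),4),"tilt",R[:2,2].round(4))
E
python3 r.py
```

```text
t 5.75 Fx_loc(fence reaction<0) 0.73 Fy_loc(drag>0) 0.0 Fz -0.29 T [0.01 0.03 0.04] tcp [-24.55 177.32  57.16] notch [-35.85 109.62]
yaw 0.0268 tilt [-0.  0.]
```

Call:
apply_moves([
  [[0,1.5,0],0,1],
  [[0,3,0],0,1],
  [[0,4.5,0],0,1],
  [[0,6,0],0,1],
  [[0,7,0],0,1],
  [[0,8,0],0,1],
  [[0,9,0],0,1],
  [[0,10,0],0,1],
])

```text
time_s: 6.42
ee_pos: [0.5529, 0.1584, 0.0572]
tool_rot: [-2.191, -2.251, 0.0]
contact_force: [-3.7, 0.3, -0.3]
finger_gap: 0.0203
```

```bash
python3 r.py
```

```text
t 6.42 Fx_loc(fence reaction<0) -3.65 Fy_loc(drag>0) 0.42 Fz -0.29 T [-0.    0.57 -0.36] tcp [-14.5  177.43  57.22] notch [-25.8  109.73]
yaw 0.0271 tilt [-0.  0.]
```

Call:
apply_moves([
  [[0,1,0],0,1],
  [[0,2,0],0,1],
  [[0,3,0],0,1],
  [[0,4,0],0,1],
  [[0,5,0],0,1],
  [[0,6,0],0,1],
])

```text
time_s: 6.92
ee_pos: [0.559, 0.1585, 0.0573]
tool_rot: [2.191, 2.251, 0.0]
contact_force: [-2.9, 0.2, -0.3]
finger_gap: 0.0206
```

```bash
python3 r.py
python3 - <<'E'
from h import *
from cell import *
s=snapshot("top");f=s["frame"];hsv=cv2.cvtColor(f,cv2.COLOR_BGR2HSV)
y=cv2.inRange(hsv,(20,90,90),(35,255,255));c=blob(y,[220,135,285,175])
r,q=rect(ray(s,c,.105));print(r);print([loc(np.r_[p/1000,0])[:2].round(1) for p in q])
E
```

```text
t 6.92 Fx_loc(fence reaction<0) -2.92 Fy_loc(drag>0) 0.28 Fz -0.33 T [ 0.03  0.58 -0.32] tcp [ -8.39 177.4   57.3 ] notch [-19.69 109.7 ]
yaw 0.027 tilt [ 0. -0.]
((586.7958984375, 26.56036376953125), (119.6114273071289, 69.01148223876953), 89.4883804321289)
[array([-20.8, -13.8]), array([ 48.1, -16.3]), array([ 52.4, 103.3]), array([-16.5, 105.8])]
```

Call:
apply_moves([
  [[0,0.5,0],0,1],
  [[0,1,0],0,1],
  [[0,1.5,0],0,1],
  [[0,2,0],0,1],
])

```text
time_s: 7.3
ee_pos: [0.5606, 0.1585, 0.0572]
tool_rot: [-2.191, -2.251, 0.001]
contact_force: [-4.8, -0.5, -1.9]
finger_gap: 0.0203
```

```bash
python3 r.py
```

```text
t 7.3 Fx_loc(fence reaction<0) -4.81 Fy_loc(drag>0) -0.34 Fz -1.85 T [-0.12  0.96 -0.62] tcp [ -6.77 177.3   57.19] notch [-18.07 109.6 ]
yaw 0.0268 tilt [-0. -0.]
```

Call:
apply_moves([
  [[0,0.5,0],0,1],
  [[0,1,0],0,1],
  [[0,1,0],0,1],
])

```text
time_s: 7.55
ee_pos: [0.5612, 0.1582, 0.057]
tool_rot: [-2.191, -2.25, 0.003]
contact_force: [-6.9, -1.5, -0.3]
finger_gap: 0.0202
```

```bash
python3 r.py
```

```text
t 7.55 Fx_loc(fence reaction<0) -6.89 Fy_loc(drag>0) -1.3 Fz -0.35 T [-0.39  1.24 -0.76] tcp [ -6.21 177.    56.96] notch [-17.51 109.3 ]
yaw 0.0264 tilt [-0. -0.]
```

```bash
cat > ch.py <<'E'
from h import *
from cell import *
s=snapshot("top");f=s["frame"];hsv=cv2.cvtColor(f,cv2.COLOR_BGR2HSV)
y=cv2.inRange(hsv,(20,90,90),(35,255,255));c=blob(y,[200,130,340,175])
r,q=rect(ray(s,c,.105));print(r,"centre",loc(np.r_[np.array(r[0])/1000,0])[:2].round(1));print([loc(np.r_[p/1000,0])[:2].round(1) for p in q])
# fence top edge: bright->dark transition along columns
g=cv2.cvtColor(f,cv2.COLOR_BGR2GRAY).astype(float)
pts=[]
for x in list(range(300-0,318,2))+list(range(200,280,3)):
    col=g[132:150,x];d=np.diff(col);k=int(np.argmin(d));
    if 0<k<len(d)-1:
        a,b,cc=d[k-1],d[k],d[k+1];k=k+0.5*(a-cc)/(a-2*b+cc)
    pts.append((x,132.5+k))
P=np.array([loc(p)[:2] for p in ray(s,pts,.085)]);m=np.abs(P[:,0]-np.median(P[:,0]))<2
k=np.polyfit(P[m,1],P[m,0],1);print("fence x=%.2f slope %.4f n=%d"%(k[1],k[0],m.sum()))
E
python3 ch.py
```

```text
((587.9584350585938, 27.134658813476562), (119.4874496459961, 70.00005340576172), 87.82937622070312) centre [17.  45.3]
[array([-21.8, -12.1]), array([ 48. , -16.6]), array([ 55.8, 102.6]), array([-14.1, 107.2])]
fence x=56.99 slope -0.0037 n=20
```

```bash
cat > ce.py <<'E'
from h import *
from cell import *
def edge(v):
    d=np.diff(v);k=int(np.argmax(d))
    if 0<k<len(d)-1:
        a,b,c=d[k-1],d[k],d[k+1];return k+.5+.5*(a-c)/(a-2*b+c)
    return k+.5
s=snapshot("top");f=s["frame"].astype(float);q=f[:,:,2]-f[:,:,0]  # yellow-ness R-B
q=cv2.GaussianBlur(q,(0,0),.7)
hsv=cv2.cvtColor(s["frame"],cv2.COLOR_BGR2HSV);c=blob(cv2.inRange(hsv,(20,90,90),(35,255,255)),[200,130,340,175])
x0,y0,w,h=cv2.boundingRect(c);print("bbox",x0,y0,w,h)
def fit(pts,ax,z=.105):
    P=np.array([loc(p)[:2] for p in ray(s,pts,z)]);u,v=(P[:,1],P[:,0]) if ax==0 else (P[:,0],P[:,1])
    m=np.abs(v-np.median(v))<4;k=np.polyfit(u[m],v[m],1);r=v-np.polyval(k,u);m&=np.abs(r)<.8;k=np.polyfit(u[m],v[m],1)
    return k,m.sum()
far=[(x,y0-5+edge(q[y0-5:y0+6,x])) for x in range(x0+4,x0+w-4)]
tr=[(x0-5+edge(q[y,x0-5:x0+6]),y) for y in range(y0+4,y0+h-12)]
ld=[(x0+w+5-edge(q[y,x0+w+5:x0+w-6:-1]),y) for y in range(y0+4,y0+h-8)]
k,n=fit(far,0);print("far side: slope dx/dy %.4f"%k[0],"x at y=100:%.1f  at -10: %.1f  at -100: %.1f"%tuple(np.polyval(k,[100,-10,-100])),n)
k,n=fit(tr,1);print("trailing: slope dy/dx %.4f y at x=20: %.1f"%(k[0],np.polyval(k,20)),n)
k,n=fit(ld,1);print("leading: slope %.4f y at x=20: %.1f"%(k[0],np.polyval(k,20)),n)
E
python3 ce.py
```

```text
bbox 225 139 43 26
far side: slope dx/dy 0.0629 x at y=100:55.9  at -10: 49.0  at -100: 43.4 35
trailing: slope dy/dx -0.0437 y at x=20: 102.9 10
leading: slope -0.0541 y at x=20: -13.5 14
```

Call:
apply_moves([
  [[0,0.5,0],0,1],
  [[0,1,0],0,1],
  [[0,1,0],0,1],
])

```text
time_s: 7.9
ee_pos: [0.5618, 0.1579, 0.0568]
tool_rot: [-2.192, -2.249, 0.004]
contact_force: [-8.6, -3.1, 0.3]
finger_gap: 0.0205
```

```bash
python3 r.py;python3 ce.py
```

```text
t 7.9 Fx_loc(fence reaction<0) -8.68 Fy_loc(drag>0) -2.84 Fz 0.27 T [-0.61  1.64 -1.  ] tcp [ -5.64 176.72  56.83] notch [-16.94 109.02]
yaw 0.0259 tilt [-0. -0.]
bbox 225 139 43 26
far side: slope dx/dy 0.0588 x at y=100:56.0  at -10: 49.5  at -100: 44.2 35
trailing: slope dy/dx -0.0270 y at x=20: 102.6 10
leading: slope -0.0587 y at x=20: -13.5 14
```

The trailing corner is on the fence and the cheese is skewed by −0.06 rad. Friction at the lip (Fy/Fx≈0.33) blocks the rotation. Feeding with the heel turns the leading end toward the fence, so I ease the side push and feed.

Call:
apply_moves([
  [[-1,-0.7,0],0,1],
  [[-2,-0.7,0],0,1],
  [[-3,-0.7,0],0,1],
  [[-4,-0.7,0],0,1],
  [[-5,-0.7,0],0,1],
])

```text
time_s: 8.37
ee_pos: [0.5627, 0.1537, 0.0575]
tool_rot: [2.191, 2.251, 0.001]
contact_force: [-1.7, 1.8, -1.3]
finger_gap: 0.0207
```

```bash
python3 r.py;python3 ce.py
```

```text
t 8.37 Fx_loc(fence reaction<0) -1.62 Fy_loc(drag>0) 1.85 Fz -1.26 T [ 0.28  0.41 -0.33] tcp [ -4.83 172.51  57.46] notch [-16.13 104.81]
yaw 0.0274 tilt [0. 0.]
bbox 226 139 42 25
far side: slope dx/dy 0.0250 x at y=100:56.5  at -10: 53.8  at -100: 51.5 34
trailing: slope dy/dx 0.0291 y at x=20: 100.6 9
leading: slope -0.0132 y at x=20: -15.4 13
```

Call:
apply_moves([
  [[-1,0.3,0],0,1],
  [[-2,0.5,0],0,1],
  [[-3,0.5,0],0,1],
  [[-3,0.5,0],0,1],
])

```text
time_s: 8.75
ee_pos: [0.5631, 0.1506, 0.0573]
tool_rot: [2.191, 2.251, 0.001]
contact_force: [-1.9, 1.8, -0.9]
finger_gap: 0.0201
```

```bash
python3 r.py;python3 ce.py
```

```text
t 8.75 Fx_loc(fence reaction<0) -1.87 Fy_loc(drag>0) 1.87 Fz -0.85 T [ 0.33  0.23 -0.12] tcp [ -4.55 169.37  57.35] notch [-15.85 101.67]
yaw 0.0272 tilt [0. 0.]
bbox 226 138 42 26
far side: slope dx/dy 0.0142 x at y=100:56.5  at -10: 55.0  at -100: 53.7 34
trailing: slope dy/dx 0.0454 y at x=20: 99.8 10
leading: slope -0.0203 y at x=20: -16.0 14
```

Call:
apply_moves([
  [[-1,0.4,0],0,1],
  [[-1.5,0.8,0],0,1],
  [[-2,1.2,0],0,1],
  [[-2,1.2,0],0,1],
])

```text
time_s: 9.13
ee_pos: [0.5641, 0.1487, 0.0573]
tool_rot: [-2.191, -2.251, -0.0]
contact_force: [-2.5, 2.6, -0.5]
finger_gap: 0.0204
```

```bash
python3 r.py;python3 ce.py
```

```text
t 9.13 Fx_loc(fence reaction<0) -2.44 Fy_loc(drag>0) 2.69 Fz -0.49 T [ 0.57  0.47 -0.19] tcp [ -3.56 167.45  57.28] notch [-14.86  99.75]
yaw 0.0271 tilt [-0.  0.]
bbox 226 138 43 25
far side: slope dx/dy -0.0032 x at y=100:56.4  at -10: 56.8  at -100: 57.1 35
trailing: slope dy/dx 0.0646 y at x=20: 98.3 9
leading: slope 0.0152 y at x=20: -17.4 13
```

The cheese is now flat: slope −0.003 against the fence's −0.0037, at x 56.8 against 57. I firm up the side press and hold it.

Call:
apply_moves([
  [[0,0.5,0],0,1],
  [[0,1,0],0,1],
  [[0,1,0],0,1],
  [[0,1,0],0,1],
])

```text
time_s: 9.52
ee_pos: [0.5646, 0.1487, 0.0571]
tool_rot: [-2.191, -2.25, 0.001]
contact_force: [-5.1, 3.5, 0.6]
finger_gap: 0.0207
```

```bash
python3 r.py
```

```text
t 9.52 Fx_loc(fence reaction<0) -5.03 Fy_loc(drag>0) 3.67 Fz 0.65 T [ 0.59  0.99 -0.54] tcp [ -3.05 167.41  57.12] notch [-14.35  99.71]
yaw 0.0267 tilt [-0. -0.]
```

Call:
apply_moves([
  [[-2,0,0],0,1],
  [[-4,0,0],0,1],
  [[-6,0,0],0,1],
  [[-8,0,0],0,1],
  [[-10,0,0],0,1],
  [[-12,0,0],0,1],
])

```text
time_s: 10.02
ee_pos: [0.565, 0.1373, 0.0571]
tool_rot: [-2.19, -2.25, -0.0]
contact_force: [-5.4, 6.3, -0.7]
finger_gap: 0.0206
```

```bash
python3 r.py;python3 ce.py
```

```text
t 10.02 Fx_loc(fence reaction<0) -5.18 Fy_loc(drag>0) 6.44 Fz -0.73 T [ 1.17  0.98 -0.59] tcp [ -3.03 155.99  57.15] notch [-14.33  88.29]
yaw 0.0273 tilt [-0.  0.]
bbox 231 137 42 26
far side: slope dx/dy -0.0057 x at y=100:56.2  at -10: 56.8  at -100: 57.3 34
trailing: slope dy/dx 0.0615 y at x=20: 86.9 10
leading: slope 0.0140 y at x=20: -28.9 14
```

Call:
apply_moves([
  [[-2,0,0],0,1],
  [[-4,0,0],0,1],
  [[-6,0,0],0,1],
  [[-8,0,0],0,1],
  [[-10,0,0],0,1],
  [[-12,0,0],0,1],
  [[-14,0,0],0,1],
  [[-16,0,0],0,1],
  [[-18,0,0],0,1],
  [[-20,0,0],0,1],
])

```text
time_s: 10.9
ee_pos: [0.5656, 0.1171, 0.0572]
tool_rot: [-2.19, -2.25, 0.0]
contact_force: [-4.8, 6.3, -0.2]
finger_gap: 0.0205
```

```bash
python3 r.py;python3 ce.py
```

```text
t 10.9 Fx_loc(fence reaction<0) -4.62 Fy_loc(drag>0) 6.46 Fz -0.23 T [ 1.04  0.89 -0.51] tcp [ -2.97 135.88  57.16] notch [-14.27  68.18]
yaw 0.0272 tilt [-0.  0.]
bbox 238 137 42 26
far side: slope dx/dy -0.0055 x at y=100:56.2  at -10: 56.8  at -100: 57.3 34
trailing: slope dy/dx 0.0616 y at x=20: 66.7 10
leading: slope 0.0017 y at x=20: -48.9 14
```

Drag is steady at 6.4 N, the side force is about 5 N, and the cheese is flat. I continue with a small side correction along the fence.

Call:
apply_moves([
  [[-2,0.1,0],0,1],
  [[-4,0.1,0],0,1],
  [[-6,0.1,0],0,1],
  [[-8,0.1,0],0,1],
  [[-10,0.1,0],0,1],
  [[-12,0.1,0],0,1],
  [[-14,0.1,0],0,1],
  [[-16,0.1,0],0,1],
  [[-18,0.1,0],0,1],
  [[-20,0.1,0],0,1],
  [[-22,0.1,0],0,1],
  [[-24,0.1,0],0,1],
  [[-26,0.1,0],0,1],
])

```text
time_s: 12.03
ee_pos: [0.5663, 0.0911, 0.0571]
tool_rot: [-2.19, -2.25, 0.0]
contact_force: [-5.3, 6.2, 0.1]
finger_gap: 0.0204
```

```bash
python3 r.py;python3 ce.py
```

```text
t 12.03 Fx_loc(fence reaction<0) -5.11 Fy_loc(drag>0) 6.3 Fz 0.08 T [ 1.08  0.91 -0.54] tcp [ -2.89 109.83  57.14] notch [-14.19  42.13]
yaw 0.0272 tilt [-0.  0.]
bbox 247 136 42 27
far side: slope dx/dy -0.0114 x at y=100:55.6  at -10: 56.9  at -100: 57.9 34
trailing: slope dy/dx 0.0578 y at x=20: 40.7 11
leading: slope 0.0071 y at x=20: -74.9 15
```

Call:
apply_moves([
  [[-2,0,0],0,1],
  [[-4,0,0],0,1],
  [[-6,0,0],0,1],
  [[-8,0,0],0,1],
  [[-10,0,0],0,1],
  [[-12,0,0],0,1],
  [[-14,0,0],0,1],
  [[-16,0,0],0,1],
  [[-18,0,0],0,1],
  [[-20,0,0],0,1],
  [[-22,0,0],0,1],
  [[-24,0,0],0,1],
])

```text
time_s: 13.08
ee_pos: [0.5671, 0.0671, 0.0572]
tool_rot: [-2.19, -2.25, 0.0]
contact_force: [-4.1, 5.6, -1.1]
finger_gap: 0.0206
```

```bash
python3 r.py;python3 ce.py
```

```text
t 13.08 Fx_loc(fence reaction<0) -3.94 Fy_loc(drag>0) 5.72 Fz -1.08 T [ 1.02  0.84 -0.47] tcp [-2.83 85.79 57.15] notch [-14.13  18.09]
yaw 0.0272 tilt [-0.  0.]
bbox 255 136 43 26
far side: slope dx/dy -0.0097 x at y=100:55.7  at -10: 56.8  at -100: 57.7 34
trailing: slope dy/dx 0.0493 y at x=20: 16.9 10
leading: slope -0.0052 y at x=20: -98.8 14
```

Call:
apply_moves([
  [[-1,0,0],0,1],
  [[-2,0.1,0],0,1],
  [[-3,0.1,0],0,1],
  [[-4,0.1,0],0,1],
  [[-5,0.2,0],0,1],
  [[-6,0.2,0],0,1],
])

```text
time_s: 13.63
ee_pos: [0.5673, 0.0612, 0.0572]
tool_rot: [-2.19, -2.25, 0.0]
contact_force: [-5.1, 7.6, 0.6]
finger_gap: 0.0209
```

```bash
python3 r.py
```

```text
t 13.63 Fx_loc(fence reaction<0) -4.94 Fy_loc(drag>0) 7.69 Fz 0.57 T [ 1.08  0.94 -0.51] tcp [-2.75 79.93 57.15] notch [-14.05  12.23]
yaw 0.0271 tilt [-0.  0.]
```

Call:
apply_moves([
  [[-0.5,0,0],0,1],
  [[-1,0,0],0,1],
  [[-1.5,0,0],0,1],
  [[-2,0,0],0,1],
])

```text
time_s: 13.97
ee_pos: [0.5673, 0.0593, 0.0572]
tool_rot: [-2.19, -2.25, 0.0]
contact_force: [-4.2, 7.0, -0.5]
finger_gap: 0.0204
```

```bash
python3 r.py
```

```text
t 13.97 Fx_loc(fence reaction<0) -3.97 Fy_loc(drag>0) 7.09 Fz -0.51 T [ 1.12  0.96 -0.55] tcp [-2.75 77.96 57.15] notch [-14.05  10.26]
yaw 0.0271 tilt [-0.  0.]
```

Call:
apply_moves([
  [[-0.5,0,0],0,1],
  [[-1,0,0],0,1],
  [[-1.5,0,0],0,1],
  [[-2,0,0],0,1],
])

```text
time_s: 14.3
ee_pos: [0.5674, 0.0572, 0.0572]
tool_rot: [-2.19, -2.25, 0.0]
contact_force: [-5.1, 5.4, 0.6]
finger_gap: 0.0205
```

```bash
python3 r.py
```

```text
t 14.3 Fx_loc(fence reaction<0) -4.96 Fy_loc(drag>0) 5.51 Fz 0.61 T [ 1.17  0.89 -0.46] tcp [-2.75 75.94 57.16] notch [-14.05   8.24]
yaw 0.0271 tilt [-0.  0.]
```

Call:
apply_moves([
  [[-0.5,0,0],0,1],
  [[-1,0,0],0,1],
  [[-1.5,0,0],0,1],
  [[-2,0,0],0,1],
])

```text
time_s: 14.63
ee_pos: [0.5675, 0.0552, 0.0572]
tool_rot: [-2.19, -2.25, 0.0]
contact_force: [-5.1, 6.0, 0.3]
finger_gap: 0.0203
```

```bash
python3 r.py
```

```text
t 14.63 Fx_loc(fence reaction<0) -4.98 Fy_loc(drag>0) 6.15 Fz 0.26 T [ 1.1   0.88 -0.48] tcp [-2.72 73.94 57.2 ] notch [-14.02   6.24]
yaw 0.0271 tilt [-0.  0.]
```

Call:
apply_moves([
  [[-0.5,0,0],0,1],
  [[-1,0,0],0,1],
  [[-1.5,0,0],0,1],
  [[-1.5,0,0],0,1],
])

```text
time_s: 14.97
ee_pos: [0.5675, 0.0537, 0.0572]
tool_rot: [-2.19, -2.25, 0.0]
contact_force: [-4.7, 6.5, -1.6]
finger_gap: 0.0204
```

```bash
python3 r.py
```

```text
t 14.97 Fx_loc(fence reaction<0) -4.47 Fy_loc(drag>0) 6.62 Fz -1.64 T [ 1.07  0.88 -0.54] tcp [-2.73 72.37 57.16] notch [-14.03   4.67]
yaw 0.0271 tilt [-0.  0.]
```

Call:
apply_moves([
  [[-0.5,0,0],0,1],
  [[-1,0,0],0,1],
  [[-1.5,0,0],0,1],
  [[-1.5,0,0],0,1],
])

```text
time_s: 15.3
ee_pos: [0.5675, 0.053, 0.0572]
tool_rot: [-2.189, -2.25, -0.001]
contact_force: [-4.7, 10.0, -0.1]
finger_gap: 0.0207
```

```bash
python3 r.py; python3 ce.py
```

```text
t 15.3 Fx_loc(fence reaction<0) -4.44 Fy_loc(drag>0) 10.12 Fz -0.1 T [ 1.79  0.92 -0.56] tcp [-2.73 71.66 57.24] notch [-14.03   3.96]
yaw 0.0276 tilt [-0.  0.]
bbox 260 136 42 26
far side: slope dx/dy -0.0086 x at y=100:55.9  at -10: 56.8  at -100: 57.6 34
trailing: slope dy/dx 0.0427 y at x=20: 2.8 10
leading: slope 0.0079 y at x=20: -112.9 14
```

Stop contact is at heel y≈4: the push rose from 6.4 to about 10.5 N. I add a little more and hold.

Call:
apply_moves([
  [[-0.3,0,0],0,1],
  [[-0.6,0,0],0,1],
  [[-0.6,0,0],0,1],
  [[-0.6,0,0],0,1],
])

```text
time_s: 15.68
ee_pos: [0.5675, 0.0529, 0.0572]
tool_rot: [-2.188, -2.25, -0.002]
contact_force: [-5.4, 13.3, 0.6]
finger_gap: 0.0206
```

```bash
python3 r.py; python3 ce.py|head -2
```

```text
t 15.68 Fx_loc(fence reaction<0) -5.09 Fy_loc(drag>0) 13.39 Fz 0.6 T [ 2.42  1.03 -0.65] tcp [-2.75 71.61 57.22] notch [-14.05   3.91]
yaw 0.028 tilt [-0.  0.]
bbox 260 136 43 26
far side: slope dx/dy -0.0067 x at y=100:56.0  at -10: 56.8  at -100: 57.4 33
```

Call:
apply_moves([
  [[-0.1,0,0],0,1],
  [[-0.1,0,0],0,1],
  [[-0.1,0,0],0,1],
  [[0.5,0,0],0,1],
  [[1,-0.2,0],0,1],
  [[1.5,-0.6,0],0,1],
  [[2,-1,0],0,1],
  [[2.5,-1.5,0],0,1],
  [[3,-2.5,0],0,1],
  [[4,-4,0],0,1],
  [[5,-8,0],0,1],
  [[6,-12,0],0,1],
  [[8,-18,0],0,1],
  [[8,-18,0],0,1],
])

```text
time_s: 16.9
ee_pos: [0.5488, 0.0589, 0.0573]
tool_rot: [-2.191, -2.251, 0.001]
contact_force: [-0.0, 1.1, -0.8]
finger_gap: 0.0207
```

```bash
python3 r.py; python3 ce.py; python3 -c "
from h import *
from cell import *
s=snapshot('top');f=s['frame'];cv2.imwrite('pics/end1.png',cv2.resize(f[115:215,200:350],None,fx=5.3,fy=5.3,interpolation=cv2.INTER_CUBIC))"
```

```text
t 16.9 Fx_loc(fence reaction<0) -0.0 Fy_loc(drag>0) 1.12 Fz -0.76 T [-0.02 -0.05 -0.  ] tcp [-21.28  78.08  57.35] notch [-32.58  10.38]
yaw 0.0274 tilt [-0.  0.]
bbox 260 136 43 26
far side: slope dx/dy -0.0060 x at y=100:56.2  at -10: 56.9  at -100: 57.4 34
trailing: slope dy/dx 0.0447 y at x=20: 2.8 10
leading: slope -0.0000 y at x=20: -112.9 14
```

View pics/end1.png

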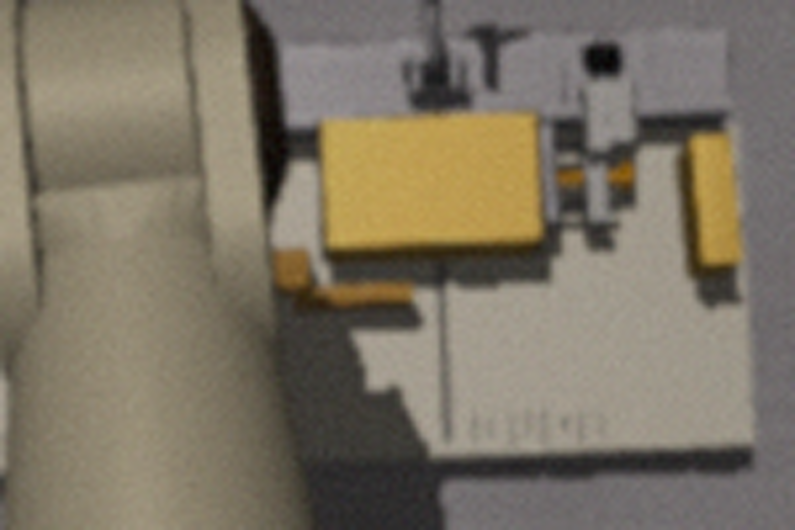

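The cheese lies flat on the fence and against the stop plate. The stick is free and still parallel in the grip. I lift it and take it back.

Call:
apply_moves([
  [[4,-4,-20],0,1],
  [[6,-6,-50],0,1],
  [[6,-6,-80],0,1],
  [[6,-6,-100],0,1],
  [[6,-6,-100],0,1],
  [[6,-6,-100],0,1],
])

```text
time_s: 17.5
ee_pos: [0.5445, 0.0645, 0.1584]
tool_rot: [2.19, 2.25, 0.003]
contact_force: [-0.0, -0.4, -1.9]
finger_gap: 0.0203
```

```bash
python3 r.py
python3 - <<'E'
from h import *
import cell
s=pickle.load(open("top.pkl","rb"))
for p in ray(s,[(200+a/5.3-.4,115+b/5.3-.4) for a,b in [(310,252),(312,288),(412,284),(412,301)]],.0573+.0305): print("was",loc(p).round(1))
plan([.4689,.4187,.157],1.3154);plan([.4689,.4187,.0194],1.3154)
E
```

```text
t 17.5 Fx_loc(fence reaction<0) -0.02 Fy_loc(drag>0) -0.43 Fz -1.88 T [-0.04 -0.01  0.  ] tcp [-25.4   83.86 158.43] notch [-36.7   16.16]
yaw 0.0271 tilt [0. 0.]
was [-11.9  11.3  87.8]
was [-31.6  10.9  87.8]
was [-31.3 -43.3  87.8]
was [-40.6 -43.   87.8]
shift [356.1 -66.    1.3] turn -1.2883 cur yaw 0.0271 tilt [ 0.003  0.    -1.   ]
shift [356.1 -66.4 138.9] turn -1.2883 cur yaw 0.0271 tilt [ 0.003  0.    -1.   ]
```

Call:
apply_moves([
  [[22,-4,0],0,1],
  [[44,-8,0],0,1],
  [[68,-12,0],0,1],
  [[92,-16,0],-0.09,1],
  [[116,-20,0],-0.2,1],
  [[140,-25,0],-0.31,1],
  [[164,-30,0],-0.42,1],
  [[188,-35,0],-0.53,1],
  [[212,-40,0],-0.64,1],
  [[236,-45,0],-0.75,1],
  [[260,-50,0],-0.86,1],
  [[284,-54,0],-0.97,1],
  [[308,-58,0],-1.08,1],
  [[332,-62,0],-1.19,1],
  [[356,-66,0],-1.2883,1],
  [[356,-66,0],-1.2883,1],
  [[356,-66,0],-1.2883,1],
  [[356,-66,0],-1.2883,1],
])

```text
time_s: 19.0
ee_pos: [0.4679, 0.418, 0.1559]
tool_rot: [-0.402, -3.115, 0.003]
contact_force: [0.1, -0.8, -0.7]
finger_gap: 0.0202
```

```bash
python3 r.py
python3 - <<'E'
from h import *
plan([.4689,.4187,.0194],1.3154)
E
```

```text
t 19.0 Fx_loc(fence reaction<0) 0.06 Fy_loc(drag>0) -0.75 Fz -0.71 T [-0.04 -0.01 -0.01] tcp [-92.52 439.22 155.89] notch [-103.82  371.52]
yaw 1.3141 tilt [-0. -0.]
shift [ -1.    1.2 136.5] turn -0.0013 cur yaw 1.3141 tilt [-0.001 -0.002 -1.   ]
```

Call:
apply_moves([
  [[-0.5,0.5,20],0,1],
  [[-1,1,45],-0.001,1],
  [[-1,1,75],-0.001,1],
  [[-1,1,100],-0.001,1],
  [[-1,1,115],-0.001,1],
  [[-1,1,122],-0.001,1],
  [[-1,1,128],-0.001,1],
  [[-1,1,132],-0.001,1],
  [[-1,1,132],-0.001,1],
])

```text
time_s: 19.75
ee_pos: [0.4696, 0.419, 0.0254]
tool_rot: [0.4, 3.116, 0.0]
contact_force: [-0.5, -0.1, -1.1]
finger_gap: 0.0207
```

```bash
python3 r.py
python3 - <<'E'
from h import *
from cell import *
plan([.4689,.4187,.0194],1.3154)
s=snapshot("scene");f=s["frame"]
p=proj(s,[.49,.41,.05])[0];x,y=int(p[0]),int(p[1]);cv2.imwrite("pics/pl.png",cv2.resize(f[y-40:y+45,x-50:x+50],None,fx=6.5,fy=6.5,interpolation=cv2.INTER_CUBIC))
E
```

```text
t 19.75 Fx_loc(fence reaction<0) -0.47 Fy_loc(drag>0) -0.12 Fz -1.11 T [-0.    0.01  0.02] tcp [-90.72 440.22  25.41] notch [-102.02  372.52]
yaw 1.3156 tilt [0. 0.]
shift [ 0.6 -0.5  6. ] turn 0.0002 cur yaw 1.3156 tilt [ 0.  0. -1.]
```

View pics/pl.png

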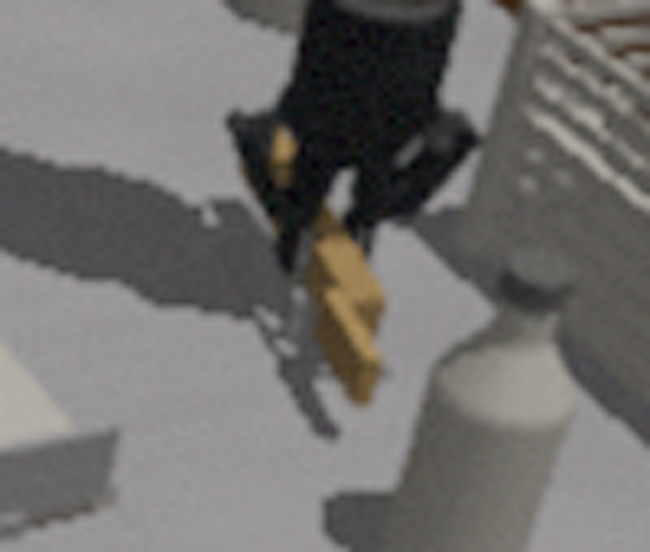

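The stick is between the prongs with no contact force. I lower it onto the saddle floors.

Call:
apply_moves([
  [[0.5,-0.5,2],0,1],
  [[0.5,-0.5,4],0,1],
  [[0.5,-0.5,5.5],0,1],
  [[0.5,-0.5,5.5],0,1],
])

```text
time_s: 20.13
ee_pos: [0.4687, 0.4189, 0.0197]
tool_rot: [0.398, 3.116, -0.0]
contact_force: [-0.7, 0.3, -1.0]
finger_gap: 0.0207
```

```bash
python3 r.py
```

```text
t 20.13 Fx_loc(fence reaction<0) -0.74 Fy_loc(drag>0) 0.3 Fz -1.03 T [ 0.   -0.02 -0.05] tcp [-91.65 440.16  19.71] notch [-102.95  372.46]
yaw 1.3164 tilt [ 0. -0.]
```

Call:
apply_moves([
  [[0,0,0.7],0,1],
  [[0,0,1.4],0,1],
  [[0,0,1.4],0,1],
])

```text
time_s: 20.38
ee_pos: [0.4688, 0.419, 0.0194]
tool_rot: [0.398, 3.116, 0.001]
contact_force: [-2.0, -1.7, 6.0]
finger_gap: 0.0203
```

```bash
python3 r.py
```

```text
t 20.38 Fx_loc(fence reaction<0) -2.07 Fy_loc(drag>0) -1.6 Fz 6.0 T [-0.47  0.48 -0.02] tcp [-91.6  440.21  19.38] notch [-102.9   372.51]
yaw 1.3164 tilt [0. 0.]
```

The stick is seated: the floor carries about 7 N. I release it and back off.

Call:
apply_moves([
  [[0,0,0.5],0,0.5],
  [[0,0,0.5],0,0.3],
  [[0,0,0.5],0,0],
  [[0,0,0.5],0,-0.5],
  [[0,0,0.5],0,-1],
  [[0,0,0.5],0,-1],
  [[0,0,0.5],0,-1],
  [[0,0,0.5],0,-1],
  [[0,0,0.5],0,-1],
  [[0,0,0.5],0,-1],
])

```text
time_s: 21.22
ee_pos: [0.4687, 0.4189, 0.0179]
tool_rot: [0.399, 3.116, -0.0]
contact_force: [-0.2, -0.3, -0.0]
finger_gap: 0.0856
```

Call:
apply_moves([
  [[0,0,-10],0,-1],
  [[0,0,-30],0,-1],
  [[0,0,-60],0,-1],
  [[0,0,-95],0,-1],
  [[0,0,-130],0,-1],
  [[30,0,-160],0,-1],
  [[70,0,-190],0,-1],
  [[110,0,-200],0,-1],
  [[150,0,-200],0,-1],
  [[190,0,-200],0,-1],
  [[230,0,-200],0,-1],
  [[230,0,-200],0,-1],
])

```text
time_s: 22.22
ee_pos: [0.2409, 0.4779, 0.2196]
tool_rot: [-0.392, -3.116, -0.003]
contact_force: [-0.6, -0.5, 0.3]
finger_gap: 0.0856
```

```bash
python3 r.py; python3 ce.py
python3 - <<'E'
from h import *
from cell import *
s=snapshot("top");f=s["frame"];hsv=cv2.cvtColor(f,cv2.COLOR_BGR2HSV);y=cv2.inRange(hsv,(10,70,60),(35,255,255))
print("stick",rect(ray(s,blob(y,[99,150,144,243]),.05))[0], "was (472.06,411.27) 32.7x229.8 75.37")
o=pickle.load(open("top.pkl","rb"))["frame"]
k=cv2.resize
cv2.imwrite("pics/fin.png",k(f,(800,600),interpolation=cv2.INTER_CUBIC))
E
```

```text
t 22.22 Fx_loc(fence reaction<0) -0.57 Fy_loc(drag>0) -0.51 Fz 0.29 T [-0.03  0.04 -0.02] tcp [-317.8   505.28  219.57] notch [-329.1   437.58]
yaw 1.3207 tilt [-0.  0.]
bbox 260 136 43 26
far side: slope dx/dy -0.0071 x at y=100:56.0  at -10: 56.8  at -100: 57.4 35
trailing: slope dy/dx 0.0365 y at x=20: 3.0 10
leading: slope 0.0017 y at x=20: -112.8 14
stick ((470.83935546875, 411.6910400390625), (33.18080139160156, 229.40121459960938), 70.64527130126953) was (472.06,411.27) 32.7x229.8 75.37
```

View pics/fin.png

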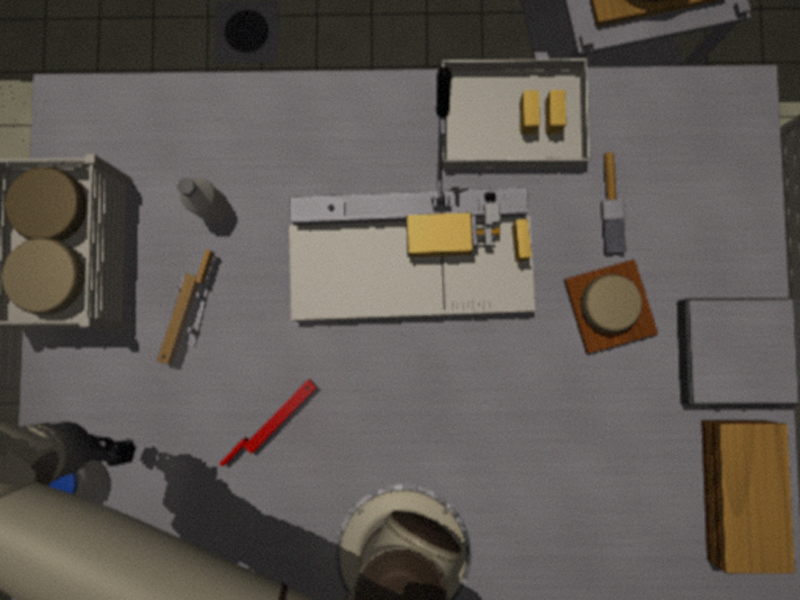

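Run:
```python
from h import *
from cell import *
s=snapshot("scene");f=s["frame"];o=pickle.load(open("scene.pkl","rb"))["frame"]
p=proj(s,[.48,.41,.04])[0];x,y=int(p[0]),int(p[1]);c=lambda i:cv2.resize(i[y-35:y+40,x-33:x+33],None,fx=6,fy=6,interpolation=cv2.INTER_CUBIC)
cv2.imwrite("pics/fs.png",np.hstack([c(o),c(f)]))
```

```text
(no output)
```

View pics/fs.png

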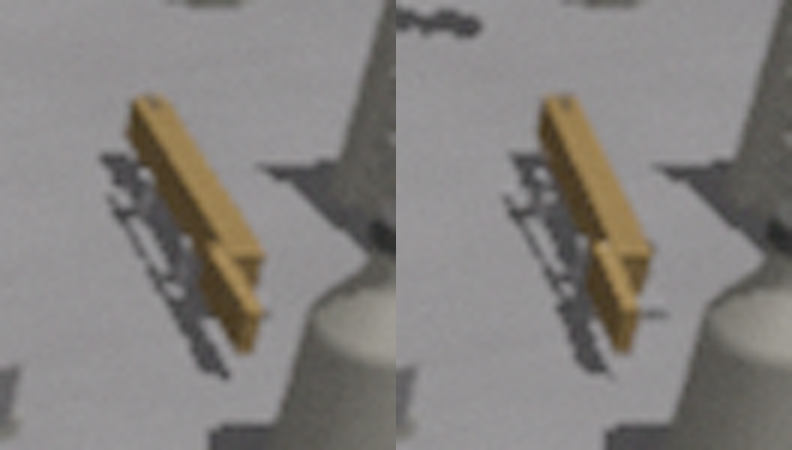

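Both views show the stick upright, level and at its original height in the saddles. It is turned by about 0.08 rad, within the 0.25 limit. Handing in.

```bash
python3 -c "
from cell import *
print(close_job())"
```

```text
the job is handed in; nothing more can be done
None
```

I took the stick from its rest and brought the cheese flat on the fence before the wire slot. I then fed it along the fence at about 5 N side force and 6.4 N drag. It was seated on the stop with about 7–8 N more than the sliding push (13.4–14 N in all), and the stick went back in its rest. The job was handed in at about 22 s on the robot's clock, and no verdict was reported.

- **Cheese:** in the last picture it was flat on the fence, in line with it to about 0.003 rad and on its line to within the 1–2 mm the picture allows. It had not moved since it was pressed home against the stop plate.
- **Stick:** it lay level and upright in the saddles, with its grip point about 1 mm from where it started. It turned about 0.08 rad on release (limit 0.25, taking its starting direction as the rest's).
- **Stop and bystanders:** I did not measure these. They look unmoved in the last top view.
- **Early skew:** at first the cheese's trailing corner met the fence skewed by about 0.06 rad, with a side push of up to about 9 N. That was before the wire slot and below the 12 N limit. I corrected it by feeding with the heel.
- **Disagreement:** the fence face measured 57 mm from the cutter's origin as I had located it, not the nominal 60, so I felt for the contact instead.

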